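Kit the filter case under the glass scale

ROBOT

A 6-joint arm with a two-finger parallel gripper is mounted at the origin on a cart in front of the work surface, level with it; the furniture and walls round the work are solid. World frame = base frame: x ahead of the robot, y to its left, z up, the work surface at z = 0. Lengths are in mm, angles in rad, forces in N, time in s.
With the tool pointing down it reaches from about 375 to 975 mm from the base axis. Payload 3.8 kg.
Tool frame: the origin (TCP) lies between the finger pads; the fingertips stand 19 mm ahead of it and the grasp point (between the pads) is the TCP; z points along the fingers, y is the line along which they close (so a half turn about z gives the same grasp; the last joint's range is limited). The gripper opens to 85 mm and grips with 20 to 120 N. Pads are 22 mm wide; open, the fingers measure 114 mm over their backs; the gripper's body (76 mm by 85 mm) begins 54 mm behind the grasp point. The pads swing forward as they close: fully open they stand 13 mm farther back than shut.
Start: joints at [-1.238, 0.264, 1.604, -0, 1.274, -0.037], TCP at [243.959, -629.367, 250.28] pointing down, gripper open.
Joint ranges: [-2.63, 2.63], [-0.94, 2.18], [0.31, 2.57], [-1.31, 4.45], [0, 2.66], [-2.55, 2.55]. Speed limits (rad/s): [2.57, 2.57, 3.14, 3.14, 3.14, 3.14].

INTERFACE

Orientations are given as a 3x3 rotation matrix whose columns are the frame's x, y, z axes.
In Python, from workcell import r, optics, spotter gives the robot as it stands.
- The arm moves only by the tool servo_tool, never from a script. Its argument "increments" is text: rows parted by semicolons, each of 7 numbers parted by spaces: the finger opening in m, from 0 to 0.0854, then the shift along the tool's x, y, z in m, then the turn, a rotation vector about the tool's x, y, z in rad. In form: grip tx ty tz ax ay az; .... A call has 1 to 5 rows; each row shifts and turns the commanded pose from where the row before left it, along the tool's axes as they then stand; what a row does not reach is not made up. A row lasts 1/8 s, in which the tool goes at most 62.5 mm and 10.7 degrees, less where a joint would pass 70% of its speed; a pose out of reach is approached as far as the arm can. A call with a gripper value outside its range is refused whole. The fingers move at their own pace and stop on an object; "newtons" is the grip in N (left out, the last holds). Time passes only in rows, so rows that do not move let the fingers close. It gives the time, the measured TCP pose, the force, the opening and the grip force at its end, in the units of the state.
- r.observe(): the state, without advancing time (a new reading comes with each control period).
- optics.get_image(name): name is "scene" or "side" or "wrist"; returns the picture (384x512x3 uint8, red, green, blue); there is no depth.
- optics.calibration(name): a dict with "fx", "fy", "cx", "cy" (pixels), "xyz" and "attitude" of the camera in the world. Camera axes: x right, y down, z forward; pixel columns grow to the right and rows downward; lengths in mm; the calibration is good to about 2 mm. A picture is of the moment at which its call begins: read the wrist's pose just before it. calibration takes no time and is no camera call; for the wrist camera it gives the pose at the moment of the call.
- r.finish_job(): hands the job in; it is judged then, once.
Trained networks look in the newest picture that a camera, given by its name, has taken for a name from the list of things; names that differ only in an ending like _2 or _b are one class to them, and where a whole thing is asked for, a point or a joint stands for the part that bears it (a point fixed in the world has none). Each returns a list of dicts, best first, with "score" (0 to 1); they miss things now and then, are a little off and sometimes report something else, mostly with a low value. They report only what shows in the picture. A call takes as long as a camera call. They do not tell look-alikes from the thing itself.
- spotter.search_frame(camera, name): "extent" ([left, top, width, height] as shares, 0 to 1, of the picture: columns of its width, rows of its height, round what is visible of it).
- spotter.mark_of(camera, name): "point" ([column, row] as shares, 0 to 1, of the picture: columns of its width, rows of its height: a listed point, or the origin of a listed thing).
The state is a dict: "t": time; "q": joint angles; "joint_vel": joint speeds; "joint_efforts": joint torques, N m; "ee_pos": TCP position; "tool_rot": TCP orientation; "force": force on the tool from outside, world axes, zero at the start; "wrist_torque": the same for the moment, N m; "width": finger opening in mm; "grip_force": force on a finger pad.
Only numpy, scipy, OpenCV 4.12 (cv2) and the standard library are available. Lean on these libraries where they do the work, as an engineer would, in place of code of your own. Each camera call takes 0.05 s, during which the arm holds its last target. There are 200 camera calls.

TASK

Make up the calibration kit in the U-shaped metal kitting frame: slide the flat square filter case along the worktop into the frame's open front, under its lips, until it is fully home behind the two sprung roller latches. Then lay the glass scale (the flat white oblong slide) across the frame in its cross notch, so that it lies flat on top of the case. Leave everything else where it is.

Things in the scene. Friction and masses are not known exactly. Their poses are not given: they have to be found in the camera images.
- kit_frame: Fixed U-shaped dark grey metal frame on the worktop, 94 mm wide (own y). Origin on the worktop at the centre of its bay; own +x points into the bay, z up. The bay has no floor, is 58 mm wide (y +-29), open at -x, ends at a back stop 9 mm high at x = +28.5. Cheeks 16 mm high at y +-29 to +-47, x -38 to +34, outside the notch.
- bay_mouth (a point): Middle of the frame's flared mouth, on the worktop, 68 mm before the bay's centre; axes as the frame's. Slippery flared walls 12 mm high narrow from about y +-41 mm here to +-29 mm at 29 mm further in, and guide a case that is up to 10 mm off the middle.
- latch_line (a point): Midway between the two sprung latches, 32.5 mm before the bay's centre, 6 mm up; axes as the frame's. Upright free-turning steel rollers, 10 mm diameter, reach in to y +-25.5; the case drives them apart (about 4 N push in all) and they snap out behind it. Lips over the bay's sides (x -38 to -17.5 and +17.5 to +34) reach in to y +-24.5 at 13 to 16 mm height: the case goes under them from the front.
- notch (a point): Middle of the cross notch for the slide, over the bay's centre, 6 mm up; axes as the frame's. Notch 31 mm (x) by 81 mm (y), sides and ends 16 mm high on the cheeks, its floor there only 6 mm high. The case's top (11 mm) carries the slide above that floor; a slide laid in with no case lies lower and blocks the bay.
- case_center (a point): Centre (half-way up) of the filter case: flat pale square case 55 x 55 x 11 mm with a round window in its top, about 0.03 kg, flat on the worktop before the frame's mouth, own x and y along its sides (own x at first within about 0.3 rad of the frame's). Home when its centre is over the frame's origin, front edge at frame x = -27.5 mm (about 1 mm of play).
- slide_center (a point): Centre (half-way up) of the glass scale: flat white oblong slide, 26 mm (own x) x 76 mm (own y) x 8 mm high, 0.012 kg, flat on the worktop to the left of the case and frame, at first with its length pointing roughly along the frame's x. In the kit its length lies along the frame's y, centred over the frame's origin, its underside on the case 11 mm above the worktop.
- eyepieces (a point): Foremost point, midway between the two eyepieces of the fixed binocular microscope right of the work; they overhang the table from 0.34 m up and 60 mm to either side. An obstacle: swing the arm past it close to the base. World axes.
- mount_a: round black specimen mount, 30 mm across, 14 mm high, lying to the left of the kitting frame; origin under its centre. A bystander.
- mount_b: round black specimen mount, 30 mm across, 12 mm high, lying near the table's front edge, left of the case; origin under its centre. A bystander.
- black_marker: black marker pen, 136 x 17 x 19 mm, lying behind the frame, its length along its own x; origin under its centre. A bystander.
- eye_loupe: black round loupe, 39 mm across, 38 mm high, near the table's front edge; origin under its centre. A bystander.
- forceps: steel tweezers, 120 x 12 x 9 mm, their length along own x; origin under its centre. A bystander.
Mind the look-alikes: they are no part of the job. Of the things that look like the part that bears slide_center, the smaller one is meant. Leave any purple look-alike of the part that bears case_center alone.

How it is judged:
By the outcome, as a careful person would: the job done as asked, in the order asked, and still so for the second after the job is handed in, with the robot touching nothing.
It also fails if it takes over 61 s, if anything falls off the work surface, if the arm or the gripper's body presses on something with over 40 N, if the wrist force passes 120 N, or if a joint passes its speed limit or range.

## Working session

There is one attempt and no reset: what is moved stays moved. The work goes in short steps, Python scripts to look and compute and a tool call to move; the robot and the scene stay as the last step left them, time stands still between calls to the robot, and variables do not carry over. Pictures are saved under pics/ and viewed, at most 10 in all, crops included, and the job is handed in when it is done.

Besides the shell and the picture viewer there is one more tool, called after ">>>" as name(argument=value, ...) on one line, values as JSON. servo_tool: Moves the arm, as the interface text tells. Its arguments: {"type":"object","properties":{"increments":{"type":"string"},"newtons":{"type":"number"}},"required":["increments"]}

```bash
ls; mkdir -p pics
cat > h.py <<'E'
import numpy as np, cv2
from workcell import r, optics, spotter
def ray(cam,px):
    c=optics.calibration(cam); R=np.array(c["attitude"],float).reshape(3,3)
    d=R@np.array([(px[0]-c["cx"])/c["fx"],(px[1]-c["cy"])/c["fy"],1.]); return np.array(c["xyz"],float),d
def onz(cam,px,z):
    o,d=ray(cam,px); return o+d*(z-o[2])/d[2]
def proj(cam,p,c=None):
    c=c or optics.calibration(cam); R=np.array(c["attitude"],float).reshape(3,3)
    v=R.T@(np.array(p,float)-np.array(c["xyz"],float)); return [c["fx"]*v[0]/v[2]+c["cx"],c["fy"]*v[1]/v[2]+c["cy"]]
def save(cam,name):
    im=optics.get_image(cam); cv2.imwrite(f"pics/{name}.png",im[:,:,::-1]); return im
E
python3 - <<'E'
from h import *
a=save("scene","s0");b=save("side","d0")
cv2.imwrite("pics/both.png",cv2.resize(np.vstack([a,b])[:,:,::-1],(400,600)) )
for cam in("scene","side"):
    c=optics.calibration(cam);print(cam,np.round(c["xyz"]),np.round(np.array(c["attitude"]),2).tolist(),c["fx"])
    for n,z in(("kit_frame",0),("bay_mouth",0),("notch",6),("case_center",5.5),("slide_center",4),("mount_a",0),("mount_b",0),("black_marker",0),("eye_loupe",0),("forceps",0)):
        for m in spotter.mark_of(cam,n)[:4]:
            p=np.array(m["point"])*[512,384]; print(n,round(m["score"],2),p.round(1),onz(cam,p,z).round(1)[:2])
print(r.observe()["t"])
E
```

```text
pics
scene [-179. 1033.  820.] [[-0.81, -0.26, 0.52], [-0.58, 0.37, -0.72], [-0.01, -0.89, -0.45]] 456.1653252296371
bay_mouth 0.58 [220.8 278.8] [510.2 244.9]
notch 0.58 [198.8 267.7] [590.8 247.9]
notch 0.41 [181.7 285.1] [576.5 334.8]
case_center 0.77 [276.3 263.7] [416.1 100.5]
case_center 0.56 [242.6 287.5] [432.3 245.2]
slide_center 0.84 [180.7 312.3] [504.4 414.1]
slide_center 0.63 [143.  293.2] [640.6 418.8]
mount_a 0.43 [181.4 281.3] [594.3 318. ]
mount_a 0.4 [230.8 322. ] [380.2 363.8]
mount_b 0.43 [181.4 281.3] [594.3 318. ]
mount_b 0.4 [230.8 322. ] [380.2 363.8]
black_marker 0.61 [178.8 267. ] [647.3 273.8]
eye_loupe 0.74 [314.9 249.7] [361.2 -36. ]
side [-145. 1148. 1030.] [[-0.86, -0.28, 0.43], [-0.52, 0.45, -0.73], [0.01, -0.85, -0.53]] 486.7853193574267
kit_frame 0.79 [201.3 274.8] [580.  252.2]
bay_mouth 0.7 [220.2 285.2] [503.7 259.6]
notch 0.94 [199.7 272.1] [587.4 250.2]
notch 0.31 [304.4 247.7] [363.3 -29.7]
case_center 0.53 [239.1 287.9] [445.6 244.2]
case_center 0.52 [273.7 264.2] [409.9  96. ]
slide_center 0.8 [146.  303.6] [639.6 437.5]
slide_center 0.54 [189.4 314.8] [507.1 406.5]
mount_a 0.56 [235.4 323.1] [382.5 361.3]
mount_a 0.51 [186.4 291.3] [574.5 333.9]
mount_b 0.56 [235.4 323.1] [382.5 361.3]
mount_b 0.51 [186.4 291.3] [574.5 333.9]
black_marker 0.73 [177.1 271.8] [652.6 280.9]
black_marker 0.19 [288.3 186.2] [ 595.6 -355.8]
eye_loupe 0.55 [303.7 249.4] [364.2 -27.4]
forceps 0.54 [285.6 189.6] [ 592.8 -327.4]
1.1
```

View pics/s0.png

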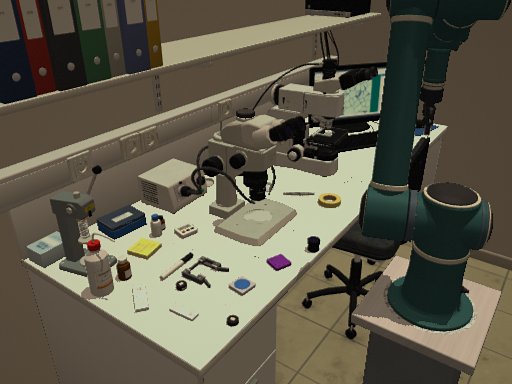

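View pics/d0.png

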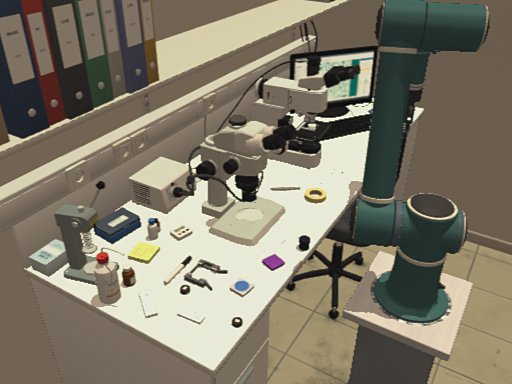

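The scene picture shows the case with the blue window at (242,286) and its purple look-alike at (278,263). The frame is at about (207,270). There are two white slides, at (184,312) and (140,297), and mounts at (181,285) and (232,320). One close crop should show which slide is smaller.

Run:
```python
from h import *
a=cv2.imread("pics/d0.png")[245:335,130:260]
cv2.imwrite("pics/crop.png",cv2.resize(a,None,fx=6,fy=6,interpolation=cv2.INTER_CUBIC))
ps=[]
for cam in("scene","side"):
    optics.get_image(cam)
    for m in spotter.mark_of(cam,"eyepieces")[:2]:
        p=np.array(m["point"])*[512,384]; print(cam,round(m["score"],2),p,onz(cam,p,345).round())
    for m in spotter.search_frame(cam,"slide_center")[:3]: print(cam,m["score"],(np.array(m["extent"])*[512,384,512,384]).round(1))
```

```text
scene 0.72 [301.5168 131.4048] [ 470. -113.  345.]
scene 0.6 [229.3248 321.1008] [148. 645. 345.]
scene 0.76 [169.9 306.6  24.3  14.6]
scene 0.69 [133.6 281.7  17.1  31.9]
side 0.93 [292.4032 141.0816] [463. -99. 345.]
side 0.6 [201.5744 271.9872] [342. 545. 345.]
side 0.73 [139.7 288.2  18.4  26.9]
side 0.65 [178.  307.4  29.5  18.9]
```

View pics/crop.png

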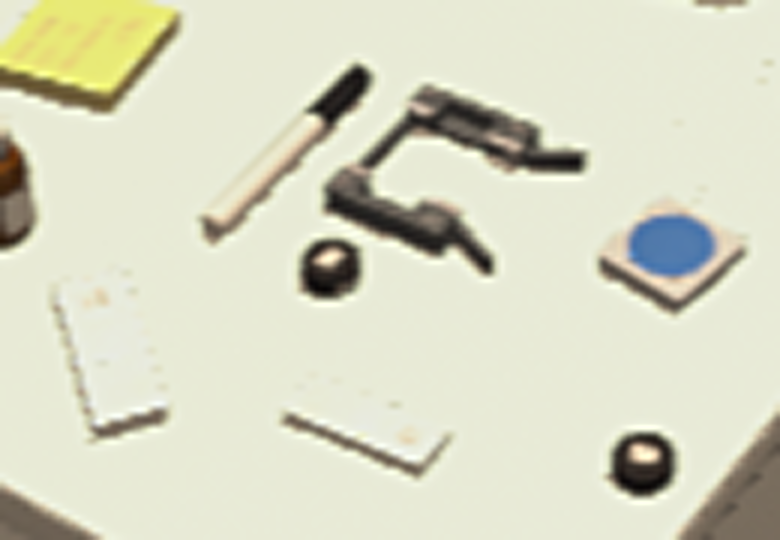

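The crop shows the blue-windowed case at right (672,250), the open frame at (450,180) and two mounts. White slide A at (365,425) is oriented along the frame's x. White slide B at (110,355) lies across it. I'll compare their sizes next.

Run:
```python
from h import *
f=lambda u,v,z:onz("side",(130+u/6,245+v/6),z)[:2]
for n,pts,z in(("A",[(283,412),(418,466),(452,433),(318,380)],8),("B",[(53,288),(95,430),(168,408),(122,268)],8),("case",[(600,260),(675,302),(748,245),(672,200)],11)):
    P=np.array([f(*p,z) for p in pts]); print(n,P.round(),"sides",np.linalg.norm(P-np.roll(P,-1,0),axis=1).round(),"c",P.mean(0).round(1))
for n,p,z in(("armfrontR",(582,160),12),("armfrontL",(490,270),12),("backR",(425,92),16),("backL",(335,185),16)): print(n,f(*p,z).round(1))
for k in ("eyepieces",):
    o1,d1=ray("scene",(301.5,131.4));o2,d2=ray("side",(292.4,141.1))
    s=np.linalg.lstsq(np.c_[d1,-d2],o2-o1,rcond=None)[0];print((o1+d1*s[0]).round(),(o2+d2*s[1]).round())
print(r.observe()["ee_pos"],np.round(r.observe()["tool_rot"],3).tolist(),r.observe()["t"]); print(optics.calibration("wrist"))
```

```text
A [[536. 424.]
 [463. 418.]
 [461. 393.]
 [535. 399.]] sides [74. 24. 74. 25.] c [498.9 408.5]
B [[683. 419.]
 [603. 478.]
 [584. 450.]
 [664. 391.]] sides [100.  34. 100.  34.] c [633.6 434.6]
case [[464. 265.]
 [417. 270.]
 [408. 217.]
 [457. 209.]] sides [47. 54. 50. 56.] c [436.7 240.3]
armfrontR [512.5 209.4]
armfrontL [506.1 300. ]
backR [610.3 212.5]
backL [606.1 294.7]
[447. -72. 362.] [449. -70. 361.]
[ 243.96928739 -629.3678337   250.27871517] [[0.932, 0.361, 0.0], [0.361, -0.932, 0.0], [0.0, -0.0, -1.0]] 1.4
{'fx': 320.5799945141305, 'fy': 320.5799945141305, 'cx': 258.2831574659878, 'cy': 193.70537068570806, 'xyz': array([ 320.17592572, -600.36243819,  373.53902899]), 'attitude': array([[ 3.60742272e-01, -8.85461000e-01, -2.92957046e-01],
       [-9.32665306e-01, -3.42707814e-01, -1.12635617e-01],
       [-6.64222940e-04,  3.13863301e-01, -9.49467950e-01]])}
```

Slide A measures 74 x 24 mm, so it is the smaller one and the right slide; B is about 100 x 34 mm. A lies at about (499,408). The case is the one with the blue window, at about (437,242). The eyepieces triangulate to about (448,-71,362), so I pull in radially first and then swing close to the base.

>>> servo_tool(increments="0.03 0 -0.058 0.01 0 0 0; 0.03 0 -0.058 0.01 0 0 0; 0.03 0 -0.058 0.01 0 0 0; 0.03 0 -0.058 0.01 0 0 0; 0.03 0 -0.058 0.01 0 0 0", newtons=30)

```text
t: 2.02
ee_pos: [138.5, -357.3, 200.0]
tool_rot: [[0.932, 0.362, 0.0], [0.362, -0.932, -0.0], [-0.0, 0.0, -1.0]]
force: [-0.6, 0.9, 0.5]
width: 30.2
grip_force: 0.0
```

```bash
python3 -c "
from h import *
s=r.observe();print(s['t'],s['q'],s['ee_pos'],np.hypot(*s['ee_pos'][:2]),s['tool_rot'])"
```

```text
2.025 [-1.26593349e+00 -2.79745060e-01  2.23798574e+00 -7.08904198e-05
  1.18302464e+00 -6.50094365e-02] [ 138.52590491 -357.33925667  199.97660165] 383.25027161265297 [[ 9.32363840e-01  3.61521325e-01  3.56538497e-05]
 [ 3.61521317e-01 -9.32363785e-01 -3.31943270e-04]
 [-8.67622127e-05  3.22381529e-04 -9.99999944e-01]]
```

>>> servo_tool(increments="0.03 0 -0.013 0.05 0 0 0; 0.03 0.0589 -0.0047 0 0 0 -0.16; 0.03 0.0589 -0.0047 0 0 0 -0.16; 0.03 0.0589 -0.0047 0 0 0 -0.16")

```text
t: 2.52
ee_pos: [280.1, -245.8, 151.0]
tool_rot: [[0.657, 0.754, 0.002], [0.754, -0.657, -0.002], [-0.0, 0.002, -1.0]]
force: [0.9, -1.2, -0.7]
width: 30.4
grip_force: 0.0
```

```bash
python3 -c "
from h import *
s=r.observe();print(s['t'],s['q'],s['ee_pos'],np.hypot(*s['ee_pos'][:2]),np.arctan2(s['ee_pos'][1],s['ee_pos'][0]),np.arctan2(s['tool_rot'][1][1],s['tool_rot'][0][1]))"
```

```text
2.525 [-7.87241078e-01 -2.52135375e-01  2.31341108e+00  8.28266930e-05
  1.07796639e+00 -6.99255420e-02] [ 280.09656464 -245.81788317  150.96966703] 372.6667642916784 -0.720311032571529 -0.7173545297295725
```

>>> servo_tool(increments="0.03 0.0589 -0.0055 0 0 0 -0.16; 0.03 0.0589 -0.0050 0 0 0 -0.16; 0.03 0.0589 -0.0047 0 0 0 -0.16; 0.03 0.0589 -0.0047 0 0 0 -0.16; 0.03 0.0589 -0.0047 0 0 0 -0.16")

```text
t: 3.15
ee_pos: [369.5, 29.6, 151.1]
tool_rot: [[-0.084, 0.996, 0.002], [0.996, 0.084, 0.0], [-0.0, 0.002, -1.0]]
force: [1.6, 0.6, -0.3]
width: 30.0
grip_force: 0.0
```

>>> servo_tool(increments="0.085 0.0589 -0.0047 0 0 0 -0.16; 0.085 0.0589 -0.0047 0 0 0 -0.16; 0.085 0.0589 -0.0047 -0.06 0 0 -0.16; 0.085 0 0 -0.06 0 0 -0.18; 0.085 0 0 0 0 0 -0.18")

```text
t: 3.78
ee_pos: [323.3, 183.4, 260.8]
tool_rot: [[-0.8, 0.6, 0.01], [0.6, 0.8, 0.005], [-0.005, 0.01, -1.0]]
force: [0.3, -0.2, -1.3]
width: 85.0
grip_force: 0.0
```

```bash
python3 -c "
from h import *
s=r.observe();print(s['t'],s['q'],s['ee_pos'],np.arctan2(s['tool_rot'][1][1],s['tool_rot'][0][1]))
a=save('wrist','w0')
C=optics.calibration('wrist');print(C['xyz'],C['attitude'][:,2])
for n,z in(('kit_frame',0),('bay_mouth',0),('notch',6),('latch_line',6),('case_center',5.5),('slide_center',4)):
    for m in spotter.mark_of('wrist',n)[:3]:
        p=np.array(m['point'])*[512,384]; print(n,round(m['score'],2),p.round(1),onz('wrist',p,z).round(1)[:2])
"
```

```text
3.775 [ 4.48972823e-01 -3.61804869e-01  2.18209850e+00 -5.94567870e-05
  1.30991544e+00 -4.78662994e-01] [323.2839479  183.37286635 260.81317752] 0.9276775042969393
[257.80857766 229.96559137 381.27489335] [ 0.25696509 -0.18381839 -0.94877802]
latch_line 0.21 [347.4 203.5] [430.7 234.1]
latch_line 0.18 [490.7 164. ] [491.9 395.1]
case_center 0.85 [241.5 256.2] [408.4  85.1]
case_center 0.83 [347.6 205.3] [432.8 232.9]
slide_center 0.69 [491.6 164.7] [494.1 396.4]
```

View pics/w0.png

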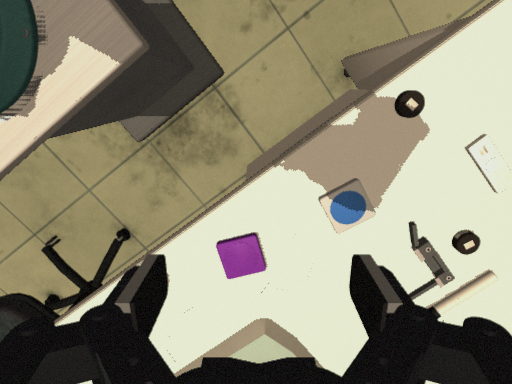

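>>> servo_tool(increments="0.085 -0.0218 0.0526 0 0 0 0; 0.085 -0.0218 0.0526 0 0 0 0; 0.085 -0.0218 0.0526 0 0 0 0; 0.085 0 0 -0.02 0 0 -0.165; 0.085 0 0 -0.02 0 0 -0.165")

```text
t: 4.75
ee_pos: [468.6, 266.5, 292.5]
tool_rot: [[-0.95, 0.313, -0.005], [0.313, 0.95, -0.002], [0.004, -0.004, -1.0]]
force: [0.4, 0.6, 0.3]
width: 84.9
grip_force: 0.0
```

>>> servo_tool(increments="0.085 0 0 0 0 0 -0.165; 0.085 0 0 0 0 0 -0.165; 0.085 0 0 0 0 0 0")

```text
t: 5.12
ee_pos: [468.2, 266.3, 293.8]
tool_rot: [[-1.0, -0.005, -0.002], [-0.005, 1.0, -0.001], [0.002, -0.001, -1.0]]
force: [-0.8, -0.2, -0.4]
width: 85.0
grip_force: 0.0
```

```bash
python3 -c "
from h import *
s=r.observe();print(s['t'],s['q'],s['ee_pos'],np.arctan2(s['tool_rot'][1][1],s['tool_rot'][0][1]))
C=optics.calibration('wrist')
a=save('wrist','w1')
import pickle;pickle.dump(C,open('c1.pkl','wb'))
for n,z in(('kit_frame',0),('bay_mouth',0),('notch',6),('latch_line',6),('case_center',5.5),('slide_center',4),('mount_a',0)):
    for m in spotter.mark_of('wrist',n)[:3]:
        p=np.array(m['point'])*[512,384]; print(n,round(m['score'],2),p.round(1),onz('wrist',p,z).round(1)[:2])
cv2.imwrite('pics/w1b.png',cv2.resize(a[:,:,::-1],(800,600),interpolation=cv2.INTER_CUBIC))
"
```

```text
5.125 [ 4.70982574e-01 -1.88165148e-02  1.83926028e+00  9.63975707e-06
  1.32301162e+00 -1.10461959e+00] [468.17385667 266.34107751 293.76663749] 1.5756004845365645
case_center 0.8 [237.9 132.7] [443.  240.5]
case_center 0.64 [112.9 112.8] [419.3  84.6]
slide_center 0.93 [363. 179.] [503.6 407.3]
slide_center 0.86 [371.9 265.8] [635.7 434.7]
mount_a 0.84 [305.9 229.5] [579.9 335.4]
```

View pics/w1b.png

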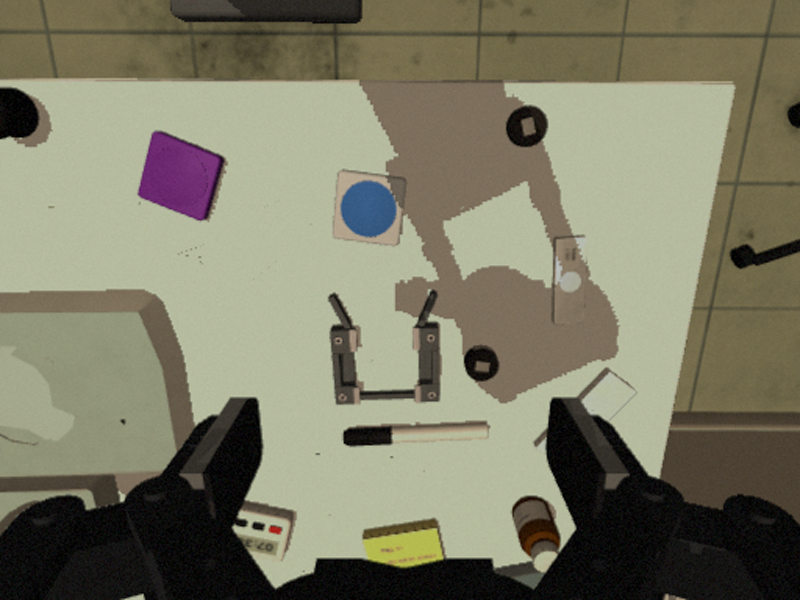

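The wrist view (800x600) shows the case at (369,208), the frame with its cheeks at (343,365) and (428,363), and its mouth facing up towards the case. Slide A is at (569,279), with mounts at (527,126) and (482,363). The purple decoy is at (181,175).

```bash
cat > m.py <<'E'
from h import *
import pickle
from scipy.optimize import least_squares
def fit(C,model,px):
    """planar pose (x,y,yaw) of model points (mm, own frame) from pixels"""
    f=lambda p:(np.array([proj(0,[p[0]+m[0]*np.cos(p[2])-m[1]*np.sin(p[2]),p[1]+m[0]*np.sin(p[2])+m[1]*np.cos(p[2]),m[2]],C) for m in model])-px).ravel()
    s=least_squares(f,[500,250,0.]); return s.x,f(s.x).reshape(-1,2)
E
python3 - <<'E'
from m import *
C=pickle.load(open('c1.pkl','rb')); k=1.5625
def go(n,M,P):
    x,res=fit(C,M,np.array(P)/k); print(n,x.round(3)); print((res*k).round(1).tolist())
# image right=+y, down=+x
go("frame",[(-38,-47,16),(34,-47,16),(-38,47,16),(34,47,16)],[(331,327),(336,403),(440,324),(440,402)])
go("case",[(-27.5,-27.5,11),(-27.5,27.5,11),(27.5,27.5,11),(27.5,-27.5,11)],[(337,170),(406,178),(400,245),(332,238)])
go("slide",[(-38,-13,8),(-38,13,8),(38,13,8),(38,-13,8)],[(556,238),(585,236),(583,322),(553,321)])
a=cv2.imread('pics/w1.png')
cv2.imwrite('pics/w1c.png',cv2.resize(a[100:265,200:300],None,fx=3.6,fy=3.6,interpolation=cv2.INTER_CUBIC)) 
b=cv2.resize(a[100:265,200:300],None,fx=3.6,fy=3.6,interpolation=cv2.INTER_CUBIC)
c=cv2.resize(a[140:220,340:385],None,fx=7,fy=7,interpolation=cv2.INTER_CUBIC)
h=max(b.shape[0],c.shape[0]);p=lambda i:cv2.copyMakeBorder(i,0,h-i.shape[0],0,4,cv2.BORDER_CONSTANT)
cv2.imwrite('pics/w1c.png',np.hstack([p(b),p(c)])); print(b.shape,c.shape)
E
```

```text
frame [5.80001e+02 2.51853e+02 2.50000e-02]
[[-0.4, 0.6], [-0.1, -0.7], [0.4, 1.5], [0.2, -1.6]]
case [ 4.42523e+02  2.38052e+02 -1.02000e-01]
[[-0.2, -0.4], [0.5, -0.7], [-0.7, 0.6], [0.5, 0.6]]
slide [5.02686e+02 4.06583e+02 7.50000e-02]
[[-1.2, -0.8], [1.5, -1.0], [-0.2, -0.5], [-0.2, 2.5]]
(594, 360, 3) (560, 315, 3)
```

View pics/w1c.png

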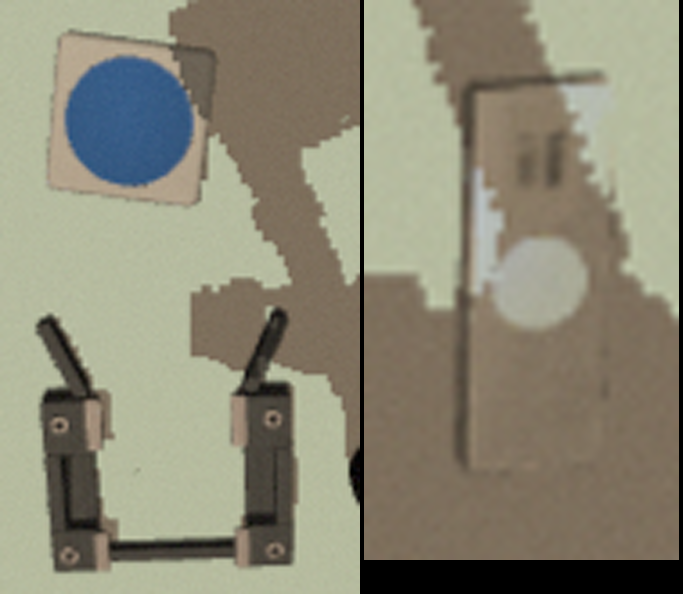

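Run:
```python
from m import *
C=pickle.load(open('c1.pkl','rb'))
def go(n,M,P,k,o):
    x,res=fit(C,M,np.array(P)/k+o); print(n,x.round(3)); print((res*k).round(1).tolist()); return x
go("frame",[(-38,-47,16),(34,-47,16),(-38,47,16),(34,47,16)],[(41,394),(55,571),(291,384),(295,566)],3.6,(200,100))
go("frame+mouth",[(-38,-47,16),(34,-47,16),(-38,47,16),(34,47,16),(-68,-41,12),(-68,41,12)],[(41,394),(55,571),(291,384),(295,566),(45,320),(280,311)],3.6,(200,100))
go("case",[(-27.5,-27.5,11),(-27.5,27.5,11),(27.5,27.5,11),(27.5,-27.5,11)],[(62,31),(215,48),(200,206),(49,188)],3.6,(200,100))
x=go("slide",[(-38,-13,8),(-38,13,8),(38,13,8),(38,-13,8)],[(472-364,85),(607-364,78),(603-364,462),(469-364,465)],7,(340,140))
```

```text
frame [5.80020e+02 2.51651e+02 3.90000e-02]
[[-1.2, 2.6], [-0.3, -2.6], [1.6, 4.4], [-0.1, -5.0]]
frame+mouth [5.80468e+02 2.51648e+02 4.00000e-02]
[[-1.2, 3.9], [-0.2, -1.5], [1.4, 5.4], [-0.1, -4.2], [5.9, -2.8], [-5.9, -1.5]]
case [ 4.42387e+02  2.38720e+02 -1.08000e-01]
[[-3.6, -1.0], [3.8, 0.5], [1.3, -0.1], [-1.5, 0.9]]
slide [5.02941e+02 4.07291e+02 9.40000e-02]
[[-2.7, 0.9], [4.5, -4.7], [-0.7, -1.9], [-1.2, 6.3]]
```

>>> servo_tool(increments="0.072 0.0259 -0.0277 0.03 0 0 0.11; 0.072 0 0 0.06 0 0 0; 0.072 0 0 0.06 0 0 0; 0.072 0 0 0.06 0 0 0; 0.072 0 0 0.044 0 0 0")

```text
t: 6.15
ee_pos: [441.5, 238.3, 38.4]
tool_rot: [[-0.995, 0.102, -0.002], [0.102, 0.995, -0.001], [0.002, -0.001, -1.0]]
force: [1.1, 0.1, 0.4]
width: 71.9
grip_force: 0.0
```

>>> servo_tool(increments="0.072 0 0 0.010 0 0 0; 0.072 0 0 0.008 0 0 0; 0.072 0 0 0 0 0 0")

```text
t: 6.52
ee_pos: [444.0, 239.5, 24.2]
tool_rot: [[-0.995, 0.102, 0.002], [0.102, 0.995, 0.001], [-0.002, 0.001, -1.0]]
force: [-0.4, -0.4, 0.3]
width: 72.0
grip_force: 0.0
```

```bash
python3 -c "
from h import *
s=r.observe();print(s['t'],s['q'],s['ee_pos'],np.arctan2(s['tool_rot'][1][1],s['tool_rot'][0][1]),s['force'],s['width'])
a=save('wrist','w2');cv2.imwrite('pics/w2.png',a[:,:,::-1])
"
```

```text
6.525 [ 4.45363497e-01  2.02132131e-01  2.15194482e+00  1.78437242e-05
  7.84968854e-01 -1.02355651e+00] [443.97171799 239.52566089  24.16991693] 1.4689088507797454 [-0.35068913 -0.42572374  0.33305832] 72.03799850727626
```

View pics/w2.png

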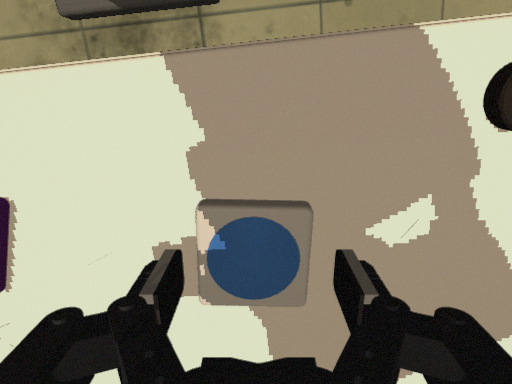

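The case sits squarely between the fingers, its corners from (197,203) to (310,305).

>>> servo_tool(increments="0.062 0 0 0.004 0 0 0; 0.062 0 0 0 0 0 0")

```text
t: 6.82
ee_pos: [443.0, 239.1, 19.4]
tool_rot: [[-0.995, 0.102, 0.001], [0.102, 0.995, 0.001], [-0.001, 0.001, -1.0]]
force: [-1.2, -0.1, -0.0]
width: 62.0
grip_force: 0.0
```

>>> servo_tool(increments="0.05 0 0 0 0 0 0; 0.05 0 0 0 0 0 0; 0.05 0 0 0 0 0 0", newtons=25)

```text
t: 7.2
ee_pos: [443.0, 239.1, 19.4]
tool_rot: [[-0.995, 0.102, 0.001], [0.102, 0.995, 0.0], [-0.001, 0.0, -1.0]]
force: [-2.5, -1.2, 5.8]
width: 54.5
grip_force: 26.6
```

>>> servo_tool(increments="0.05 0 0 -0.0008 0 0 -0.142; 0.05 -0.0247 0.0036 0 0 0 0; 0.05 -0.0247 0.0036 0 0 0 0; 0.05 0 0 0 0 0 0")

```text
t: 7.7
ee_pos: [493.6, 248.5, 19.9]
tool_rot: [[-0.999, -0.04, 0.002], [-0.04, 0.999, 0.001], [-0.002, 0.001, -1.0]]
force: [0.2, -0.3, -0.5]
width: 54.0
grip_force: 26.9
```

```bash
python3 -c "
from h import *
import pickle
s=r.observe();print(s['t'],s['ee_pos'],np.arctan2(s['tool_rot'][1][1],s['tool_rot'][0][1]),s['force'],s['width'])
C=optics.calibration('wrist');pickle.dump(C,open('c3.pkl','wb'))
a=save('wrist','w3');cv2.imwrite('pics/w3b.png',cv2.resize(a[:,:,::-1],(800,600),interpolation=cv2.INTER_CUBIC))
"
```

```text
7.7 [493.55766088 248.53180436  19.91791882] 1.6103690253793148 [ 0.24542598 -0.34594148 -0.5140146 ] 53.960663688389616
```

View pics/w3b.png

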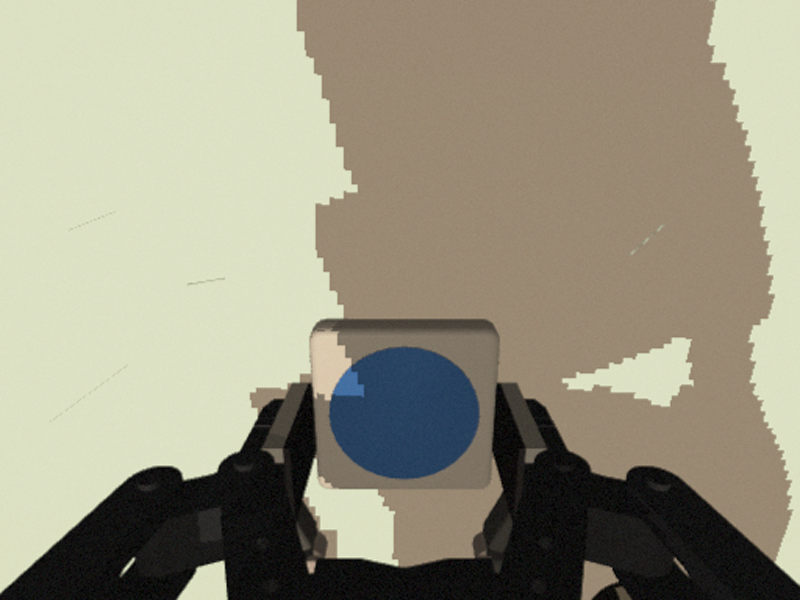

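The case is gripped squarely, its corners from (312,325) to (495,488). I'll release it, step behind and close the fingers to 10 mm for pushing.

>>> servo_tool(increments="0.066 0 0 0 0 0 0; 0.066 0 0 0 0 0 0; 0.066 0 0 -0.035 0 0 0; 0.010 0.054 0 0 0 0 0; 0.010 0 0 0 0 0 0")

```text
t: 8.38
ee_pos: [432.5, 244.3, 53.2]
tool_rot: [[-0.999, -0.042, -0.005], [-0.042, 0.999, -0.002], [0.005, -0.002, -1.0]]
force: [-0.8, -0.1, 1.5]
width: 30.2
grip_force: 0.0
```

>>> servo_tool(increments="0.010 0 0 0 0 0 0; 0.010 0 0 0 0 0 0; 0.010 0 0 0.020 0 0 0; 0.010 0 0 0.007 0 0 0; 0.010 0 0 0 0 0 0")

```text
t: 9.0
ee_pos: [437.7, 245.6, 27.0]
tool_rot: [[-0.999, -0.04, -0.001], [-0.04, 0.999, -0.001], [0.001, -0.001, -1.0]]
force: [0.2, -0.1, -0.7]
width: 10.1
grip_force: 0.0
```

```bash
python3 -c "
from m import *
C=pickle.load(open('c3.pkl','rb'))
x,res=fit(C,[(-27.5,-26.5,11),(-27.5,26.5,11),(27.5,26.5,11),(27.5,-26.5,11)],np.array([(313,330),(498,330),(491,489),(318,489)])*.64)
print('case at c3',x,res.round(1).tolist())
s=r.observe();print(s['t'],s['ee_pos'],np.arctan2(s['tool_rot'][1][1],s['tool_rot'][0][1]),s['force'],s['width'])
fx=np.array([np.cos(.04),np.sin(.04)]);fy=np.array([-fx[1],fx[0]]);d=s['ee_pos'][:2]-[580,251.7];print('tcp in frame',d@fx,d@fy)
d=x[:2]-[580,251.7];print('case in frame',d@fx,d@fy)
a=save('wrist','w4')
"
```

```text
case at c3 [4.92936480e+02 2.48831419e+02 3.59755945e-02] [[-0.9, -1.0], [0.7, -0.7], [-1.8, 1.1], [2.0, 0.9]]
9.0 [437.66890504 245.64593688  26.96852999] 1.6106989296803977 [ 0.20984205 -0.10290963 -0.74863665] 10.05853750125582
tcp in frame -142.4593432146793 -0.35749479417699703
case in frame -87.10859079148773 0.6153255592824429
```

>>> servo_tool(increments="0.010 0 0.0004 0.003 0 0 0; 0.010 -0.010 0 0 0 0 0; 0.010 -0.015 0 0 0 0 0; 0.010 -0.015 0 0 0 0 0; 0.010 -0.010 0 0 0 0 0")

```text
t: 9.68
ee_pos: [489.1, 248.3, 24.7]
tool_rot: [[-0.999, -0.04, 0.0], [-0.04, 0.999, 0.0], [-0.0, 0.0, -1.0]]
force: [-1.2, -0.4, 1.4]
width: 9.5
grip_force: 0.5
```

```bash
cat > st.py <<'E'
from h import *
s=r.observe()
fx=np.array([np.cos(.04),np.sin(.04)]);fy=np.array([-fx[1],fx[0]]);d=s['ee_pos'][:2]-[580,251.7]
print(s['t'],'tcp in frame',(d@fx).round(1),(d@fy).round(1),s['ee_pos'][2].round(1),'head',np.arctan2(s['tool_rot'][1][1],s['tool_rot'][0][1]).round(3),'F',s['force'].round(1),'w',round(s['width'],1))
E
python3 st.py; python3 -c "
from h import *
a=save('wrist','w5');cv2.imwrite('pics/w5b.png',cv2.resize(a[:,:,::-1],(700,525)))"
```

```text
9.675 tcp in frame -91.0 0.2 24.7 head 1.61 F [-1.2 -0.4  1.4] w 9.5
```

View pics/w5b.png

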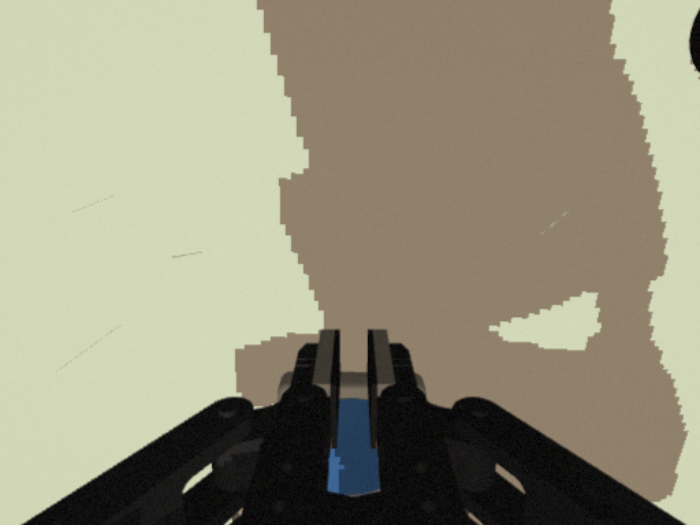

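>>> servo_tool(increments="0.010 -0.010 0 0 0 0 0; 0.010 -0.010 0 0 0 0 0; 0.010 -0.010 0 0 0 0 0; 0.010 -0.008 0 0 0 0 0; 0.010 0 0 0 0 0 0")

```text
t: 10.35
ee_pos: [526.8, 250.1, 24.9]
tool_rot: [[-0.999, -0.04, 0.001], [-0.04, 0.999, 0.001], [-0.001, 0.0, -1.0]]
force: [0.6, -0.3, -0.4]
width: 10.0
grip_force: 0.0
```

```bash
python3 st.py
```

```text
10.35 tcp in frame -53.2 0.5 24.9 head 1.611 F [ 0.6 -0.3 -0.4] w 10.0
```

>>> servo_tool(increments="0.010 -0.003 0 0 0 0 0; 0.010 -0.003 0 0 0 0 0; 0.010 -0.003 0 0 0 0 0")

```text
t: 10.72
ee_pos: [534.6, 250.2, 24.6]
tool_rot: [[-0.999, -0.04, -0.0], [-0.04, 0.999, -0.0], [0.0, -0.0, -1.0]]
force: [-0.2, 0.2, -0.3]
width: 9.5
grip_force: 0.2
```

```bash
python3 st.py;python3 -c "
from h import *
a=save('wrist','w6');b=save('side','d6')[225:325,150:270]
cv2.imwrite('pics/w6b.png',np.hstack([cv2.resize(a[200:,100:420],None,fx=1.2,fy=1.2),cv2.resize(b,(264,221),interpolation=cv2.INTER_CUBIC)])[:,:,::-1])"
```

```text
10.725 tcp in frame -45.4 0.3 24.6 head 1.611 F [-0.2  0.2 -0.3] w 9.5
```

View pics/w6b.png

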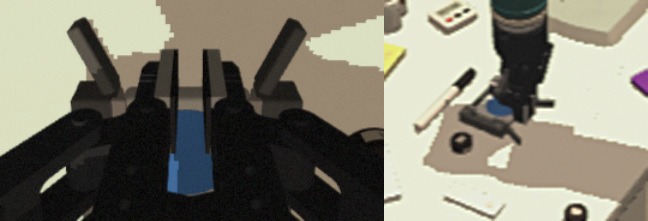

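The picture shows the case in the bay ahead of the closed fingers, with the rear edge at about (190,95) between the flared walls. I have now used all my picture views, so from here I go by forces and pixel measurements.

>>> servo_tool(increments="0.010 -0.002 0 0 0 0 0; 0.010 -0.002 0 0 0 0 0")

```text
t: 11.08
ee_pos: [538.8, 250.4, 24.7]
tool_rot: [[-0.999, -0.04, 0.0], [-0.04, 0.999, 0.0], [-0.0, 0.0, -1.0]]
force: [-0.1, 0.9, -0.5]
width: 9.8
grip_force: 0.0
```

>>> servo_tool(increments="0.010 -0.002 0 0 0 0 0; 0.010 -0.001 0 0 0 0 0")

```text
t: 11.32
ee_pos: [542.0, 250.5, 24.7]
tool_rot: [[-0.999, -0.04, 0.0], [-0.04, 0.999, 0.0], [-0.0, 0.0, -1.0]]
force: [0.7, -0.0, -0.5]
width: 9.9
grip_force: 0.0
```

>>> servo_tool(increments="0.010 -0.001 0 0 0 0 0; 0.010 0 0 0 0 0 0")

```text
t: 11.58
ee_pos: [542.7, 250.5, 24.6]
tool_rot: [[-0.999, -0.04, -0.0], [-0.04, 0.999, -0.0], [0.0, 0.0, -1.0]]
force: [-0.3, 0.7, -0.1]
width: 10.0
grip_force: 0.0
```

```bash
python3 st.py
```

```text
11.575 tcp in frame -37.3 0.3 24.6 head 1.611 F [-0.3  0.7 -0.1] w 10.0
```

>>> servo_tool(increments="0.010 -0.001 0 0 0 0 0; 0.010 -0.001 0 0 0 0 0")

```text
t: 11.82
ee_pos: [543.8, 250.6, 24.5]
tool_rot: [[-0.999, -0.04, -0.002], [-0.04, 0.999, -0.0], [0.002, -0.0, -1.0]]
force: [-4.4, 0.3, 2.8]
width: 10.0
grip_force: 2.2
```

```bash
python3 st.py
python3 - <<'E'
from m import *
C=optics.calibration('wrist'); pickle.dump(C,open('c7.pkl','wb')); a=save('wrist','w7')
# column profile through gap between the fingers: find case rear top edge
for c in (252,256,260):
    print([int(v) for v in a[270:384:3,c].sum(1)/3]); print('B-R',[int(x) for x in (a[270:384:3,c,2].astype(int)-a[270:384:3,c,0])])
for x in(-29.5,-27.5,-25.5):
    w=np.array([580,251.7])+x*np.array([.9992,.04]); print(x,proj(0,[*w,11],C),proj(0,[*w,0],C))
E
```

```text
11.825 tcp in frame -36.2 0.3 24.5 head 1.611 F [-4.4  0.3  2.8] w 10.0
[138, 66, 67, 70, 91, 122, 118, 82, 69, 71, 69, 67, 72, 70, 68, 68, 67, 68, 70, 64, 64, 64, 65, 65, 65, 67, 66, 66, 65, 68, 62, 12, 13, 9, 17, 14, 15, 12]
B-R [-42, -14, -17, -16, -22, -25, -29, 9, 58, 58, 59, 61, 54, 56, 57, 56, 54, 56, 53, 58, 57, 56, 55, 57, 57, 55, 58, 57, 56, 54, 55, -1, 1, -6, -4, 2, -2, -4]
[134, 62, 64, 67, 91, 116, 116, 80, 72, 68, 68, 69, 69, 67, 69, 68, 66, 70, 68, 68, 64, 65, 64, 64, 65, 66, 64, 65, 66, 63, 64, 38, 11, 15, 10, 17, 10, 13]
B-R [-40, -14, -15, -16, -23, -27, -29, 4, 55, 55, 58, 55, 55, 56, 56, 56, 55, 54, 56, 55, 57, 54, 56, 60, 54, 53, 56, 54, 57, 56, 52, -2, 0, -1, 1, -5, 2, 5]
[136, 61, 65, 70, 92, 114, 117, 100, 72, 67, 72, 68, 72, 66, 66, 65, 68, 67, 63, 66, 67, 67, 65, 66, 66, 64, 67, 64, 65, 66, 66, 38, 3, 9, 8, 16, 6, 10]
B-R [-40, -15, -15, -16, -20, -31, -27, -14, 60, 58, 56, 56, 53, 60, 56, 57, 56, 55, 55, 57, 54, 54, 56, 55, 55, 57, 51, 52, 54, 56, 57, -15, 3, 2, 0, -1, 1, -6]
-29.5 [np.float64(257.9716903095685), np.float64(273.50259125358264)] [np.float64(257.9849308669924), np.float64(261.9579712440956)]
-27.5 [np.float64(257.97598036646764), np.float64(277.05823063673745)] [np.float64(257.98890470454626), np.float64(265.3349541952664)]
-25.5 [np.float64(257.98023665710014), np.float64(280.58588422152667)] [np.float64(257.99284920535393), np.float64(268.68700666289726)]
```

>>> servo_tool(increments="0.010 -0.001 0 0 0 0 0; 0.010 0 0 0 0 0 0")

```text
t: 12.12
ee_pos: [543.9, 250.5, 24.4]
tool_rot: [[-0.999, -0.04, -0.004], [-0.04, 0.999, -0.001], [0.004, -0.001, -1.0]]
force: [-6.4, 0.9, 3.8]
width: 10.1
grip_force: 3.2
```

```bash
python3 st.py
```

```text
12.125 tcp in frame -36.2 0.3 24.4 head 1.611 F [-6.4  0.9  3.8] w 10.1
```

>>> servo_tool(increments="0.010 -0.002 0 0 0 0 0; 0.010 -0.002 0 0 0 0 0; 0.010 0 0 0 0 0 0")

```text
t: 12.5
ee_pos: [544.2, 250.4, 23.9]
tool_rot: [[-0.999, -0.04, -0.011], [-0.04, 0.999, -0.002], [0.012, -0.002, -1.0]]
force: [-16.2, 0.6, 12.3]
width: 9.9
grip_force: 8.0
```

```bash
python3 st.py
```

```text
12.5 tcp in frame -35.9 0.1 23.9 head 1.61 F [-16.2   0.6  12.3] w 9.9
```

>>> servo_tool(increments="0.010 0.012 0 0 0 0 0; 0.010 0.005 0 -0.03 0 0 0; 0.010 0.01 0 -0.06 0 0 0; 0.010 0.01 0 -0.06 0 0 0; 0.010 0 0 0 0 0 0")

```text
t: 13.12
ee_pos: [516.9, 251.1, 181.8]
tool_rot: [[-0.999, -0.041, 0.013], [-0.04, 0.999, 0.005], [-0.014, 0.005, -1.0]]
force: [0.5, 0.6, -0.2]
width: 10.1
grip_force: 0.0
```

```bash
python3 st.py
python3 - <<'E'
from m import *
C=optics.calibration('wrist'); pickle.dump(C,open('c8.pkl','wb')); a=save('wrist','w8')
for n,z in(('kit_frame',0),('bay_mouth',0),('latch_line',6),('notch',6),('case_center',5.5),('slide_center',4)):
    for m in spotter.mark_of('wrist',n)[:2]:
        p=np.array(m['point'])*[512,384]; q=onz('wrist',p,z)[:2]; d=q-[580,251.7]; print(n,round(m['score'],2),p.round(1),q.round(1),'in frame',(d@[.9992,.04]).round(1),(d@[-.04,.9992]).round(1))
hsv=cv2.cvtColor(a,cv2.COLOR_RGB2HSV)
blue=((a[:,:,2].astype(int)-a[:,:,0])>30).astype(np.uint8)
n,l,st,ce=cv2.connectedComponentsWithStats(blue); i=1+st[1:,4].argmax(); print('window',st[i],ce[i],onz('wrist',ce[i],11))
E
```

```text
13.125 tcp in frame -63.1 1.9 181.8 head 1.611 F [ 0.5  0.6 -0.2] w 10.1
case_center 0.97 [256.1 232.7] [568.1 248.4] in frame -12.0 -2.8
case_center 0.77 [71.7 54. ] [410.9  88.5] in frame -175.5 -156.3
slide_center 0.98 [419.4 284.5] [621.9 422.9] in frame 48.7 169.4
slide_center 0.74 [416.4 164.1] [493.2 394.8] in frame -81.0 146.5
window [ 232  217   44   39 1158] [254.35492228 234.66666667] [567.8134625  246.83509847  11.        ]
```

```bash
python3 st.py
cat > look.py <<'E'
from m import *
C=optics.calibration('wrist'); pickle.dump(C,open('cl.pkl','wb')); a=save('wrist','wl')
for n,z in(('kit_frame',0),('bay_mouth',0),('latch_line',6),('notch',6),('case_center',5.5),('slide_center',4),('mount_a',0)):
    for m in spotter.mark_of('wrist',n)[:2]:
        p=np.array(m['point'])*[512,384]; q=onz('wrist',p,z)[:2]; d=q-[580,251.7]; print(n,round(m['score'],2),p.round(1),q.round(1),'in frame',(d@[.9992,.04]).round(1),(d@[-.04,.9992]).round(1))
blue=((a[:,:,2].astype(int)-a[:,:,0])>30).astype(np.uint8)
n,l,st,ce=cv2.connectedComponentsWithStats(blue); i=1+st[1:,4].argmax(); print('window',st[i],ce[i].round(1),onz('wrist',ce[i],11).round(1))
E
python3 look.py
```

```text
13.475 tcp in frame -68.3 -0.2 172.5 head 1.611 F [ 0.3 -0.1  0.5] w 10.0
bay_mouth 0.37 [424.7 173.1] [503.3 407.3] in frame -70.4 158.6
case_center 0.93 [72.9 61.7] [418.2  88.8] in frame -168.2 -156.3
case_center 0.88 [262.3 243.3] [581.8 255.9] in frame 2.0 4.1
slide_center 0.86 [424.3 174.2] [504.4 405.9] in frame -69.4 157.1
slide_center 0.56 [428.7 295.7] [638.3 437.9] in frame 65.7 183.7
mount_a 0.72 [400.   27.2] [380.4 362.4] in frame -195.0 118.6
mount_a 0.66 [343.4 244.9] [583.5 340. ] in frame 7.1 88.0
window [237 228  40  41 946] [257.3 246.6] [583.2 251.1  11. ]
```

>>> servo_tool(increments="0.045 0.0009 0.0527 0 0 0 0; 0.045 0.0009 0.0527 0 0 0 0; 0.045 0.0009 0.0528 0.03 0 0 -0.045; 0.045 0 0 0.03 0 0 0; 0.045 0 0 0 0 0 0")

```text
t: 14.5
ee_pos: [501.2, 406.4, 111.2]
tool_rot: [[-0.996, -0.086, -0.005], [-0.086, 0.996, -0.004], [0.006, -0.004, -1.0]]
force: [-0.4, -0.4, 0.0]
width: 45.4
grip_force: 0.0
```

>>> servo_tool(increments="0.045 0 0 0 0 0 0; 0.045 0 0 0 0 0 0")

```text
t: 14.75
ee_pos: [504.9, 407.3, 116.7]
tool_rot: [[-0.996, -0.084, 0.003], [-0.084, 0.996, 0.002], [-0.003, 0.002, -1.0]]
force: [-0.3, -0.2, -0.6]
width: 45.0
grip_force: 0.0
```

```bash
python3 st.py; python3 look.py | grep -E "slide|case"
python3 - <<'E'
from m import *
s=r.observe();print(s['ee_pos'])
m=spotter.search_frame('wrist','slide_center')
for x in m[:2]: print(x['score'],(np.array(x['extent'])*[512,384,512,384]).round(1))
print(np.round(pickle.load(open('cl.pkl','rb'))['xyz']), 'tcp px',proj(0,[*s['ee_pos'][:2],8],pickle.load(open('cl.pkl','rb'))))
a=cv2.cvtColor(cv2.imread('pics/wl.png'),cv2.COLOR_BGR2GRAY)
for row in range(120,260,12): print(row,a[row,195:330:3].tolist())
E
```

```text
14.75 tcp in frame -68.8 158.5 116.7 head 1.655 F [-0.3 -0.2 -0.6] w 45.0
case_center 0.7 [ 60.4 267.5] [579.3 249.1] in frame -0.8 -2.6
slide_center 0.93 [276.5 333.9] [632.7 434.4] in frame 60.0 180.4
slide_center 0.57 [255.3 190.9] [499.7 404.4] in frame -74.1 155.8
[503.75572952 407.19816649 114.88884865]
0.96 [229.1 286.4  86.9  75.1]
0.68 [240.6 140.6  37.9  99.3]
[426. 400. 240.] tcp px [np.float64(258.14006281352994), np.float64(195.56512968193337)]
120 [131, 131, 131, 129, 133, 128, 132, 133, 133, 132, 133, 132, 131, 130, 131, 131, 133, 131, 131, 129, 129, 134, 134, 130, 133, 129, 131, 130, 132, 131, 129, 131, 130, 131, 132, 133, 132, 131, 134, 133, 129, 134, 135, 131, 134]
132 [128, 129, 133, 134, 131, 130, 132, 130, 130, 132, 133, 134, 132, 132, 131, 129, 130, 133, 132, 132, 130, 131, 132, 131, 132, 130, 130, 129, 132, 131, 130, 131, 132, 133, 131, 131, 130, 131, 131, 131, 132, 132, 130, 133, 132]
144 [131, 132, 130, 132, 134, 131, 133, 132, 133, 133, 132, 133, 131, 129, 133, 127, 90, 91, 91, 89, 93, 95, 92, 104, 103, 101, 98, 131, 132, 132, 131, 131, 131, 130, 133, 130, 1
[... 1400 characters left out ...]
2, 130, 133, 133, 128]
228 [212, 210, 210, 212, 210, 213, 210, 208, 197, 130, 132, 131, 132, 132, 130, 133, 135, 141, 139, 136, 134, 136, 137, 134, 131, 135, 132, 131, 131, 134, 131, 131, 132, 130, 131, 132, 133, 130, 131, 134, 131, 130, 130, 129, 131]
240 [209, 212, 211, 212, 212, 211, 210, 212, 132, 132, 131, 134, 133, 131, 131, 153, 202, 201, 202, 189, 131, 133, 133, 132, 133, 133, 132, 132, 129, 130, 131, 131, 128, 132, 132, 129, 131, 133, 132, 132, 131, 131, 130, 128, 132]
252 [58, 54, 56, 43, 14, 15, 183, 212, 210, 212, 212, 212, 211, 212, 211, 209, 212, 211, 213, 211, 212, 212, 197, 133, 132, 133, 133, 133, 130, 129, 130, 132, 132, 130, 130, 132, 127, 19, 15, 29, 58, 58, 56, 110, 130]
```

Run:
```python
from m import *
a=cv2.cvtColor(cv2.imread('pics/wl.png'),cv2.COLOR_BGR2GRAY).astype(float)
print('near',a[138:152,246:274].mean(1).round().tolist()); print('nearL',a[138:152,244:252].mean(1).round().tolist(),'nearR',a[138:152,268:275].mean(1).round().tolist())
print('far L',a[228:246,244:250].mean(1).round().tolist());print('far R',a[228:246,262:272].mean(1).round().tolist())
print('cols',a[150:185,238:248].mean(0).round().tolist(),a[150:185,272:282].mean(0).round().tolist())
print('colsfar',a[206:230,238:248].mean(0).round().tolist(),a[212:228,268:282].mean(0).round().tolist())
```

```text
near [131.0, 131.0, 132.0, 131.0, 132.0, 131.0, 96.0, 82.0, 129.0, 148.0, 151.0, 150.0, 148.0, 148.0]
nearL [132.0, 131.0, 132.0, 132.0, 131.0, 130.0, 92.0, 83.0, 136.0, 148.0, 148.0, 148.0, 147.0, 148.0] nearR [131.0, 132.0, 131.0, 131.0, 132.0, 132.0, 100.0, 80.0, 124.0, 150.0, 156.0, 154.0, 154.0, 153.0]
far L [138.0, 137.0, 137.0, 136.0, 136.0, 137.0, 137.0, 136.0, 136.0, 136.0, 136.0, 150.0, 202.0, 210.0, 211.0, 211.0, 212.0, 210.0]
far R [134.0, 134.0, 134.0, 134.0, 135.0, 136.0, 135.0, 136.0, 135.0, 136.0, 136.0, 142.0, 134.0, 131.0, 132.0, 131.0, 131.0, 132.0]
cols [131.0, 131.0, 128.0, 126.0, 149.0, 148.0, 148.0, 147.0, 147.0, 147.0] [144.0, 143.0, 141.0, 133.0, 121.0, 131.0, 132.0, 131.0, 132.0, 131.0]
colsfar [131.0, 131.0, 129.0, 122.0, 139.0, 141.0, 141.0, 141.0, 142.0, 141.0] [136.0, 135.0, 135.0, 136.0, 136.0, 133.0, 128.0, 131.0, 131.0, 131.0, 131.0, 131.0, 131.0, 132.0]
```

Run:
```python
from m import *
C=pickle.load(open('cl.pkl','rb'))
x,res=fit(C,[(-38,-13,8),(-38,13,8),(38,13,8),(38,-13,8)],np.array([(241.7,146.3),(276,146.5),(273.8,239.8),(241.7,239.8)])-.5)
print(x.round(3),res.round(1).tolist()); s=r.observe(); R=np.array(s['tool_rot']); d=np.array([x[0],x[1],22])-s['ee_pos']; print(s['ee_pos'].round(1),'tool shift',(R.T@d).round(1),np.arctan2(R[1,1],R[0,1]))
```

```text
[5.03317e+02 4.06887e+02 7.30000e-02] [[-0.8, -0.6], [0.7, -0.5], [0.2, 0.8], [-0.2, 0.5]]
[503.7 407.2 114.8] tool shift [ 0.4 -0.3 92.8] 1.6558436397521386
```

>>> servo_tool(increments="0.036 0 0 0.05 0 0 0; 0.036 0 0 0.03 0 0 0.01; 0.036 0 0 0.0065 0 0 0; 0.036 0 0 0 0 0 0; 0.036 0 0 0 0 0 0")

```text
t: 15.82
ee_pos: [505.0, 408.3, 30.1]
tool_rot: [[-0.997, -0.075, 0.003], [-0.075, 0.997, 0.002], [-0.003, 0.002, -1.0]]
force: [0.1, 0.6, -0.7]
width: 36.6
grip_force: 0.0
```

>>> servo_tool(increments="0.036 0 0 0.002 0 0 0; 0.036 0 0 0 0 0 0")

```text
t: 16.08
ee_pos: [504.0, 407.5, 26.9]
tool_rot: [[-0.997, -0.075, 0.001], [-0.075, 0.997, 0.001], [-0.001, 0.001, -1.0]]
force: [-0.1, 0.2, -1.0]
width: 35.9
grip_force: 0.0
```

>>> servo_tool(increments="0.036 0 0 0.0015 0 0 0; 0.036 0 0 0 0 0 0")

```text
t: 16.32
ee_pos: [503.5, 407.2, 24.5]
tool_rot: [[-0.997, -0.075, -0.0], [-0.075, 0.997, -0.0], [0.0, -0.0, -1.0]]
force: [-1.1, 0.1, -0.6]
width: 36.1
grip_force: 0.0
```

>>> servo_tool(increments="0.036 0 0 0.001 0 0 0; 0.036 0 0 0 0 0 0; 0.036 0 0 0 0 0 0")

```text
t: 16.7
ee_pos: [503.6, 407.2, 23.6]
tool_rot: [[-0.997, -0.075, -0.0], [-0.075, 0.997, -0.0], [0.0, -0.0, -1.0]]
force: [-0.2, -0.2, 0.9]
width: 36.0
grip_force: 0.0
```

>>> servo_tool(increments="0.036 0 0 0.001 0 0 0; 0.036 0 0 0 0 0 0")

```text
t: 16.95
ee_pos: [503.6, 407.2, 22.5]
tool_rot: [[-0.997, -0.075, -0.0], [-0.075, 0.997, -0.0], [0.0, -0.0, -1.0]]
force: [-0.0, -0.1, -0.3]
width: 35.8
grip_force: 0.0
```

>>> servo_tool(increments="0.036 0 0 0.001 0 0 0; 0.036 0 0 0 0 0 0")

```text
t: 17.2
ee_pos: [503.6, 407.2, 21.5]
tool_rot: [[-0.997, -0.075, -0.0], [-0.075, 0.997, -0.0], [0.0, -0.0, -1.0]]
force: [-0.1, -0.1, 1.0]
width: 35.9
grip_force: 0.0
```

>>> servo_tool(increments="0.020 0 0 0 0 0 0; 0.020 0 0 0 0 0 0; 0.020 0 0 0 0 0 0; 0.020 0 0 0 0 0 0", newtons=25)

```text
t: 17.7
ee_pos: [503.7, 407.3, 21.7]
tool_rot: [[-0.997, -0.075, 0.0], [-0.075, 0.997, 0.0], [-0.0, 0.0, -1.0]]
force: [-0.5, 0.6, 0.8]
width: 24.8
grip_force: 24.7
```

>>> servo_tool(increments="0.020 0 0 -0.03 0 0 0; 0.020 0 0 -0.03 0 0 0; 0.020 0 0 0 0 0 0; 0.020 0 0 0 0 0 0; 0.020 0 0 0 0 0 0")

```text
t: 18.32
ee_pos: [502.6, 406.5, 79.9]
tool_rot: [[-0.997, -0.075, -0.002], [-0.075, 0.997, -0.002], [0.003, -0.002, -1.0]]
force: [-0.5, 0.2, 0.6]
width: 25.0
grip_force: 24.7
```

```bash
python3 st.py
python3 - <<'E'
from m import *
C=optics.calibration('wrist'); pickle.dump(C,open('c9.pkl','wb')); a=save('wrist','w9')
s=r.observe();print(s['ee_pos'].round(1),'tcp px',np.round(proj(0,s['ee_pos'],C),1))
for x in spotter.search_frame('wrist','slide_center')[:3]: print(x['score'],(np.array(x['extent'])*[512,384,512,384]).round(1))
g=cv2.cvtColor(a,cv2.COLOR_RGB2GRAY)
for c in(248,256,264): print(c,g[100:384:4,c].tolist())
E
```

```text
18.325 tcp in frame -71.2 157.7 79.9 head 1.646 F [-0.5  0.2  0.6] w 25.0
[502.6 406.5  79.9] tcp px [258.8 277.1]
0.85 [228.8 179.3  58.7 146.2]
0.81 [260.1 329.3  36.3  32.4]
248 [133, 133, 134, 134, 134, 131, 134, 134, 132, 134, 134, 131, 133, 132, 135, 133, 133, 132, 135, 133, 136, 85, 151, 148, 147, 148, 146, 146, 129, 120, 128, 145, 144, 147, 149, 146, 144, 201, 202, 200, 197, 199, 199, 197, 141, 143, 142, 141, 140, 135, 140, 136, 137, 137, 134, 136, 163, 214, 213, 213, 212, 214, 212, 213, 214, 184, 15, 10, 3, 9, 14]
256 [133, 134, 132, 134, 133, 134, 133, 133, 132, 133, 134, 133, 132, 132, 133, 134, 134, 133, 133, 132, 135, 85, 150, 148, 147, 148, 147, 145, 143, 144, 146, 147, 146, 143, 146, 147, 169, 199, 199, 200, 197, 197, 196, 200, 196, 136, 135, 136, 138, 136, 137, 134, 133, 135, 131, 133, 164, 211, 213, 213, 213, 213, 212, 214, 210, 212, 11, 13, 18, 10, 15]
264 [130, 133, 133, 133, 134, 133, 134, 131, 131, 132, 133, 133, 134, 132, 132, 133, 134, 133, 137, 132, 130, 83, 150, 147, 144, 148, 135, 138, 73, 68, 70, 72, 143, 147, 147, 147, 133, 198, 196, 199, 193, 198, 196, 196, 159, 138, 140, 138, 139, 134, 134, 138, 139, 134, 137, 135, 155, 215, 211, 214, 211, 214, 213, 212, 207, 94, 10, 14, 15, 15, 16]
```

Run:
```python
from m import *
C=pickle.load(open('c9.pkl','rb')); g=cv2.cvtColor(cv2.imread('pics/w9.png'),cv2.COLOR_BGR2GRAY).astype(float)
print(g[178:192,246:270].mean(1).round().tolist()); print(g[318:330,250:266].mean(1).round().tolist())
s=r.observe();T=s['ee_pos'];R=np.array(s['tool_rot']);print(T.round(1),R.round(3).tolist())
for zt in(65,66.2,67.5):
    P=[]
    for row in(186.3,323.7):
        o=np.array(C['xyz']);d=np.array(C['attitude'])@[0,(row-.5-C['cy'])/C['fy'],1]; P.append(o+d*(zt-o[2])/d[2])
    P=np.array(P); e=(P-[502.6,406.5,79.9])@R; print(zt,e.round(1).tolist(),'len',np.linalg.norm(P[0]-P[1]).round(1),'ctr tool x',e[:,0].mean().round(2))
```

```text
[133.0, 132.0, 133.0, 95.0, 80.0, 81.0, 84.0, 100.0, 126.0, 148.0, 151.0, 151.0, 151.0, 151.0]
[135.0, 134.0, 134.0, 134.0, 134.0, 134.0, 160.0, 204.0, 213.0, 213.0, 213.0, 213.0]
[502.8 406.6  80.1] [[-0.997, -0.075, -0.002], [-0.075, 0.997, -0.002], [0.002, -0.001, -1.0]]
65 [[37.6, -0.2, 15.0], [-37.4, -0.2, 14.8]] len 75.0 ctr tool x 0.14
66.2 [[38.0, -0.2, 13.8], [-36.3, -0.2, 13.6]] len 74.3 ctr tool x 0.82
67.5 [[38.4, -0.2, 12.5], [-35.2, -0.2, 12.3]] len 73.6 ctr tool x 1.57
```

>>> servo_tool(increments="0.020 -0.0228 -0.0534 0 0 0 0; 0.020 -0.0228 -0.0534 0 0 0 0; 0.020 -0.0227 -0.0535 0 0 0 0; 0.020 0 0 0 0 0 0.16; 0.020 0 0 0 0 0 0.16")

```text
t: 19.05
ee_pos: [583.9, 251.1, 80.7]
tool_rot: [[-0.968, 0.25, -0.001], [0.25, 0.968, -0.0], [0.001, -0.001, -1.0]]
force: [-0.5, -0.1, 0.5]
width: 25.0
grip_force: 24.7
```

>>> servo_tool(increments="0.020 0 0 0 0 0 0.16; 0.020 0 0 0 0 0 0.16; 0.020 0 0 0 0 0 0.16; 0.020 0 0 0 0 0 0.16; 0.020 0 0 0 0 0 0.16")

```text
t: 19.68
ee_pos: [583.3, 252.3, 80.7]
tool_rot: [[-0.497, 0.867, -0.001], [0.867, 0.497, -0.0], [0.0, -0.001, -1.0]]
force: [-0.5, 0.2, 0.4]
width: 25.2
grip_force: 24.7
```

>>> servo_tool(increments="0.020 0 0 0 0 0 0.16; 0.020 0 0 0 0 0 0.16; 0.020 0 0 0 0 0 0.166; 0.020 0 0 0 0 0 0; 0.020 0 0 0 0 0 0")

```text
t: 20.3
ee_pos: [583.5, 252.4, 81.1]
tool_rot: [[-0.043, 0.999, -0.001], [0.999, 0.043, -0.0], [-0.0, -0.001, -1.0]]
force: [-0.5, 1.4, -0.4]
width: 24.9
grip_force: 24.7
```

```bash
python3 st.py
python3 - <<'E'
from m import *
C=optics.calibration('wrist'); pickle.dump(C,open('c10.pkl','wb')); a=save('wrist','w10'); s=r.observe(); print(s['ee_pos'].round(1),s['t'])
for cam in('wrist','side','scene'):
  optics.get_image(cam)
  for n,z in(('kit_frame',0),('notch',6),('latch_line',6),('bay_mouth',0),('case_center',5.5)):
    for m in spotter.mark_of(cam,n)[:2]:
        p=np.array(m['point'])*[512,384]; q=onz(cam,p,z)[:2]; d=q-[582.8,251.8]; print(cam,n,round(m['score'],2),p.round(1),q.round(1),'in frame',(d@[.9992,.04]).round(1),(d@[-.04,.9992]).round(1))
E
```

```text
20.3 tcp in frame 3.6 0.6 81.1 head 0.043 F [-0.5  1.4 -0.4] w 24.9
[583.6 252.5  81.3] 20.35
side kit_frame 0.69 [199.2 274.1] [587.4 253.1] in frame 4.7 1.1
side notch 0.73 [201.3 275.1] [574.9 258.6] in frame -7.6 7.1
side notch 0.7 [201. 275.] [576.1 258.6] in frame -6.5 7.1
side latch_line 0.61 [211.2 276.3] [545.9 246.9] in frame -37.1 -3.4
side latch_line 0.51 [201.9 271. ] [584.7 242.4] in frame 1.5 -9.4
side bay_mouth 0.57 [219.8 284.8] [505.7 258.9] in frame -76.7 10.1
side case_center 0.77 [198.9 273.4] [586.2 255.8] in frame 3.6 3.9
side case_center 0.59 [271.6 263.7] [416.8  97.4] in frame -172.0 -147.6
scene kit_frame 0.91 [201.  270.3] [582.8 247.8] in frame -0.2 -4.0
scene notch 0.93 [198.3 267.5] [592.7 248.1] in frame 9.7 -4.1
scene latch_line 0.72 [205.3 270.5] [566.4 247.1] in frame -16.6 -4.1
scene bay_mouth 0.8 [217.4 278.4] [519.3 249.2] in frame -63.5 -0.0
scene case_center 0.81 [277. 264.] [413.6 100.5] in frame -175.2 -144.4
scene case_center 0.67 [201.4 270.3] [576.7 252.4] in frame -6.1 0.8
```

```bash
cat > edge.py <<'E'
from m import *
C=pickle.load(open('c1.pkl','rb')); a=cv2.imread('pics/w1.png')
K=6; g=cv2.resize(cv2.cvtColor(a,cv2.COLOR_BGR2GRAY),None,fx=K,fy=K,interpolation=cv2.INTER_CUBIC)
D=cv2.distanceTransform(255-cv2.Canny(g,120,240,L2gradient=True),cv2.DIST_L2,5)/K
seg=lambda p,q:[tuple(np.array(p)*(1-t)+np.array(q)*t) for t in np.linspace(.05,.95,25)]
M=[]
for s in(-1,1):
    M+=seg((-36,47*s,16),(34,47*s,16))*1+seg((34,31*s,16),(34,47*s,16))+seg((-38,33*s,0),(-38,47*s,0))
    M+=seg((-15.5,31*s,16),(-15.5,40*s,16))+seg((15.5,31*s,6),(15.5,40*s,6))+seg((-15,40.5*s,16 if s<0 else 16),(15,40.5*s,16))
M=np.array(M)
def f(p):
    c,s=np.cos(p[2]),np.sin(p[2]); W=np.c_[p[0]+M[:,0]*c-M[:,1]*s,p[1]+M[:,0]*s+M[:,1]*c,M[:,2]]
    V=(W-C['xyz'])@C['attitude']; u=(C['fx']*V[:,0]/V[:,2]+C['cx']+.5)*K-.5; v=(C['fy']*V[:,1]/V[:,2]+C['cy']+.5)*K-.5
    d=cv2.remap(D.astype(np.float32),u.astype(np.float32)[None],v.astype(np.float32)[None],cv2.INTER_LINEAR)[0]
    return np.minimum(d,3).astype(float)
best=[]
for x in np.arange(577,587,.5):
    for y in np.arange(249,255,.5):
        for w in np.arange(.0,.08,.01): best.append((f((x,y,w)).mean(),x,y,w))
best.sort(); print(np.round(best[:8],3))
E
python3 edge.py
```

```text
[[3.00e+00 5.77e+02 2.49e+02 0.00e+00]
 [3.00e+00 5.77e+02 2.49e+02 1.00e-02]
 [3.00e+00 5.77e+02 2.49e+02 2.00e-02]
 [3.00e+00 5.77e+02 2.49e+02 3.00e-02]
 [3.00e+00 5.77e+02 2.49e+02 4.00e-02]
 [3.00e+00 5.77e+02 2.49e+02 5.00e-02]
 [3.00e+00 5.77e+02 2.49e+02 6.00e-02]
 [3.00e+00 5.77e+02 2.49e+02 7.00e-02]]
```

```bash
sed -i 's/120,240/25,70/' edge.py; python3 edge.py
```

```text
[[1.410e+00 5.810e+02 2.505e+02 3.000e-02]
 [1.414e+00 5.810e+02 2.510e+02 3.000e-02]
 [1.414e+00 5.810e+02 2.505e+02 4.000e-02]
 [1.419e+00 5.810e+02 2.510e+02 4.000e-02]
 [1.441e+00 5.810e+02 2.500e+02 3.000e-02]
 [1.445e+00 5.810e+02 2.500e+02 4.000e-02]
 [1.445e+00 5.815e+02 2.510e+02 3.000e-02]
 [1.445e+00 5.815e+02 2.505e+02 4.000e-02]]
```

>>> servo_tool(increments="0.020 -0.0015 -0.0017 0.02 0 0 0; 0.020 0 0 0.014 0 0 0; 0.020 0 0 0 0 0 0; 0.020 0 0 0 0 0 0")

```text
t: 21.75
ee_pos: [582.0, 251.0, 47.2]
tool_rot: [[-0.04, 0.999, -0.001], [0.999, 0.04, -0.0], [-0.0, -0.001, -1.0]]
force: [-0.1, 0.5, -0.1]
width: 25.5
grip_force: 24.7
```

Run:
```python
from m import *
s=r.observe();print(s['t'],s['ee_pos'].round(1),np.arctan2(s['tool_rot'][1][1],s['tool_rot'][0][1]).round(3))
C=optics.calibration('wrist'); pickle.dump(C,open('c11.pkl','wb')); a=save('wrist','w11')
# expected pixels: notch end wall (y=+40.5, z16) edges and slide end
o=np.array([581.7,251.2]);w=.037;fx=np.array([np.cos(w),np.sin(w)]);fy=np.array([-fx[1],fx[0]])
for n,p in dict(outer_a=(-38,47,16),outer_b=(34,47,16),notch_a=(-15.5,40.5,16),notch_b=(15.5,40.5,16),cheek_in_a=(-15.5,29,16)).items(): print(n,np.round(proj(0,[*(o+p[0]*fx+p[1]*fy),p[2]],C),1))
g=cv2.cvtColor(a,cv2.COLOR_RGB2GRAY)
for row in range(190,260,4): print(row,g[row,190:330:3].tolist())
```

```text
21.75 [582.  251.   47.2] 0.04
outer_a [178.3 159. ]
outer_b [325.3 159.4]
notch_a [224.6 172. ]
notch_b [287.1 172.1]
cheek_in_a [225.3 194. ]
190 [58, 56, 59, 60, 59, 56, 54, 53, 58, 57, 57, 57, 51, 154, 164, 166, 168, 169, 168, 169, 174, 173, 172, 175, 177, 178, 183, 182, 185, 187, 186, 190, 161, 52, 62, 63, 60, 59, 58, 62, 60, 63, 61, 66, 62, 160, 158]
194 [108, 112, 111, 115, 114, 113, 113, 111, 114, 112, 114, 59, 75, 88, 166, 168, 168, 165, 170, 172, 175, 172, 171, 176, 173, 174, 173, 173, 181, 189, 186, 186, 155, 62, 89, 114, 114, 115, 113, 114, 115, 115, 114, 114, 116, 160, 158]
198 [112, 113, 112, 113, 116, 111, 115, 113, 117, 114, 114, 104, 122, 121, 164, 167, 169, 168, 171, 171, 172, 171, 173, 171, 173, 172, 173, 173, 182, 187, 188, 180, 156, 123, 104, 119, 119, 119, 119, 117, 118, 120, 120, 118, 116, 159, 160]
202 [111, 114, 111, 112, 111, 113, 113, 111, 110, 108, 113, 115, 134, 129, 168, 168, 167, 169, 172, 172, 172, 173, 174, 173, 174, 172, 173, 173, 184, 188, 184, 181, 153, 141, 101, 111, 114, 113, 114, 113, 113, 111, 112, 112, 115, 157, 159]
206 [157, 157, 156, 158, 1
[... 2485 characters left out ...]
07, 57, 52, 67, 238, 239, 237, 238]
250 [157, 154, 159, 231, 228, 230, 239, 119, 131, 71, 72, 71, 71, 7, 81, 165, 168, 166, 199, 228, 228, 228, 229, 228, 228, 231, 229, 227, 174, 177, 175, 172, 13, 35, 72, 69, 68, 115, 134, 112, 57, 55, 104, 237, 238, 237, 239]
254 [239, 237, 238, 237, 238, 59, 18, 20, 19, 74, 72, 74, 65, 12, 80, 165, 164, 192, 227, 228, 229, 228, 228, 229, 228, 228, 228, 228, 228, 172, 173, 171, 16, 14, 69, 68, 71, 65, 15, 23, 17, 73, 141, 239, 238, 237, 237]
258 [238, 237, 238, 239, 25, 20, 19, 19, 45, 74, 72, 73, 26, 18, 67, 166, 165, 227, 227, 227, 227, 228, 229, 228, 228, 228, 227, 226, 229, 177, 175, 168, 15, 17, 67, 70, 71, 73, 15, 17, 16, 13, 146, 239, 237, 237, 238]
```

Run:
```python
from m import *
C=pickle.load(open('c11.pkl','rb')); a=cv2.imread('pics/w11.png'); g=cv2.cvtColor(a,cv2.COLOR_BGR2GRAY)
def inf(px,z):
    o=np.array(C['xyz']);d=np.array(C['attitude'])@[(px[0]-C['cx'])/C['fx'],(px[1]-C['cy'])/C['fy'],1]; P=o+d*(z-o[2])/d[2]
    e=P[:2]-[581.7,251.2]; return np.round([e@[.9993,.037],e@[-.037,.9993]],1).tolist()
for r in(214,230): print('case edges',inf((208.5 if r==214 else 209.5,r),11),inf((308.5,r),11))
for row in range(150,192,3): print(row,g[row,170:336:3].tolist())
print('colprofile x=255', g[140:200:2,255].tolist())
```

```text
case edges [-25.4, 16.0] [28.1, 16.2]
case edges [-25.3, 6.7] [28.6, 6.8]
150 [156, 155, 160, 158, 156, 156, 157, 158, 157, 158, 154, 157, 159, 158, 159, 160, 154, 159, 158, 239, 239, 238, 238, 238, 238, 159, 159, 157, 158, 156, 156, 159, 158, 158, 156, 160, 159, 156, 158, 157, 157, 158, 158, 160, 157, 159, 159, 156, 157, 158, 159, 160, 157, 156, 159, 160]
153 [156, 158, 158, 157, 159, 158, 160, 160, 157, 158, 158, 155, 157, 156, 154, 157, 157, 156, 160, 157, 157, 157, 159, 156, 157, 158, 159, 159, 157, 159, 159, 159, 159, 159, 158, 158, 156, 159, 158, 160, 155, 160, 158, 157, 159, 156, 156, 156, 157, 158, 158, 159, 159, 158, 157, 157]
156 [156, 158, 158, 156, 157, 126, 33, 33, 27, 36, 29, 28, 27, 33, 31, 30, 34, 35, 35, 34, 37, 37, 35, 28, 33, 35, 28, 26, 33, 31, 35, 33, 31, 36, 34, 32, 30, 31, 31, 30, 33, 31, 31, 31, 31, 30, 33, 30, 31, 37, 80, 157, 157, 157, 158, 159]
159 [156, 158, 157, 156, 149, 33, 34, 34, 33, 35, 32, 33, 33, 31, 30, 34, 35, 36, 33, 33, 27, 36, 30, 36, 37, 34, 35, 33, 38, 24, 30, 35, 36, 27, 35, 31, 32, 32, 32, 36, 34, 35, 34, 32, 32, 35, 39, 35, 37, 33, 36, 12
[... 1903 characters left out ...]
60, 61, 63, 60, 78, 158, 158, 156, 158]
186 [53, 60, 62, 57, 58, 61, 55, 54, 58, 62, 61, 60, 60, 59, 61, 61, 60, 61, 56, 37, 112, 153, 157, 154, 155, 152, 155, 154, 151, 149, 150, 150, 151, 150, 152, 154, 156, 151, 156, 69, 59, 60, 55, 62, 62, 62, 59, 60, 60, 60, 65, 78, 157, 158, 159, 156]
189 [157, 140, 59, 58, 56, 57, 60, 58, 55, 58, 60, 56, 58, 56, 58, 59, 58, 57, 54, 88, 144, 164, 165, 168, 168, 168, 172, 171, 174, 177, 176, 175, 180, 183, 183, 186, 186, 189, 190, 102, 59, 62, 57, 65, 63, 61, 61, 60, 59, 61, 58, 90, 159, 156, 157, 160]
colprofile x=255 [156, 156, 156, 157, 158, 157, 159, 158, 33, 28, 37, 55, 61, 62, 62, 57, 58, 54, 57, 59, 57, 94, 103, 152, 173, 171, 172, 173, 175, 173]
```

Run:
```python
from m import *
C=pickle.load(open('c11.pkl','rb'))
def inf(px,z):
    o=np.array(C['xyz']);d=np.array(C['attitude'])@[(px[0]-C['cx'])/C['fx'],(px[1]-C['cy'])/C['fy'],1]; P=o+d*(z-o[2])/d[2]
    e=P[:2]-[581.7,251.2]; return np.round([e@[.9993,.037],e@[-.037,.9993]],1).tolist()
print('cheek outer',inf((181.5,165),16),inf((325.5,165),16),inf((253,160.7),16)); print('notch sides',inf((225.7,180),16),inf((288.2,180),16))
print('slide end',inf((229,187),33.5),inf((286.5,187),33.5)); print('slide far sides',inf((231,234),33.5),inf((285,234),33.5))
print('tcp',np.array(r.observe()['ee_pos'][:2])-[581.7,251.2])
```

```text
cheek outer [-36.7, 44.0] [34.3, 44.2] [-1.4, 46.2]
notch sides [-15.1, 36.4] [16.2, 36.5]
slide end [-11.9, 38.1] [13.8, 38.2]
slide far sides [-11.5, 15.0] [13.8, 15.1]
tcp [ 0.77606792 -0.08271911]
```

>>> servo_tool(increments="0.020 -0.0008 -0.0003 0.006 0 0 0; 0.020 0 0 0.004 0 0 0; 0.020 0 0 0 0 0 0; 0.020 0 0 0.002 0 0 0; 0.020 0 0 0 0 0 0")

```text
t: 22.42
ee_pos: [581.8, 250.1, 35.5]
tool_rot: [[-0.04, 0.999, -0.0], [0.999, 0.04, -0.0], [-0.0, -0.0, -1.0]]
force: [-0.4, 0.0, 0.4]
width: 24.7
grip_force: 24.7
```

>>> servo_tool(increments="0.020 0 0 0.001 0 0 0; 0.020 0 0 0 0 0 0")

```text
t: 22.68
ee_pos: [581.9, 250.2, 34.6]
tool_rot: [[-0.04, 0.999, -0.0], [0.999, 0.04, -0.0], [-0.0, -0.0, -1.0]]
force: [-0.4, -0.1, -0.4]
width: 24.7
grip_force: 24.7
```

>>> servo_tool(increments="0.020 0 0 0.001 0 0 0; 0.020 0 0 0 0 0 0")

```text
t: 22.92
ee_pos: [581.8, 250.2, 33.5]
tool_rot: [[-0.04, 0.999, -0.0], [0.999, 0.04, -0.0], [-0.0, -0.0, -1.0]]
force: [0.2, -0.3, 0.0]
width: 25.0
grip_force: 24.7
```

Below 37.7 with no force: the slide is inside the notch. I'll continue to contact with the case.

>>> servo_tool(increments="0.020 0 0 0.0007 0 0 0; 0.020 0 0 0 0 0 0")

```text
t: 23.18
ee_pos: [581.8, 250.1, 32.8]
tool_rot: [[-0.04, 0.999, -0.0], [0.999, 0.04, -0.0], [-0.0, -0.0, -1.0]]
force: [0.8, -0.1, 0.0]
width: 25.2
grip_force: 24.7
```

>>> servo_tool(increments="0.020 0 0 0.0006 0 0 0; 0.020 0 0 0 0 0 0")

```text
t: 23.42
ee_pos: [581.9, 250.2, 32.7]
tool_rot: [[-0.04, 0.999, 0.0], [0.999, 0.04, -0.0], [-0.0, 0.0, -1.0]]
force: [-1.2, -0.0, 2.6]
width: 25.1
grip_force: 25.1
```

```bash
python3 st.py
```

```text
23.425 tcp in frame 1.9 -1.6 32.7 head 0.04 F [-1.2 -0.   2.6] w 25.1
```

>>> servo_tool(increments="0.036 0 0 0 0 0 0; 0.036 0 0 0 0 0 0; 0.036 0 0 -0.015 0 0 0; 0.036 0 0 -0.04 0 0 0; 0.036 0 0 -0.06 0 0 0")

```text
t: 24.05
ee_pos: [580.3, 249.6, 147.0]
tool_rot: [[-0.04, 0.999, -0.004], [0.999, 0.04, -0.002], [-0.001, -0.004, -1.0]]
force: [1.4, 0.9, 0.4]
width: 36.0
grip_force: 0.0
```

>>> servo_tool(increments="0.036 0.03 0 -0.03 0 0 0; 0.036 0 0 0 0 0 0; 0.036 0 0 0 0 0 0")

```text
t: 24.42
ee_pos: [580.1, 279.7, 176.9]
tool_rot: [[-0.041, 0.999, -0.001], [0.999, 0.041, -0.001], [-0.001, -0.001, -1.0]]
force: [-0.7, -0.7, -1.0]
width: 35.9
grip_force: 0.0
```

```bash
python3 st.py
python3 - <<'E'
from m import *
C=optics.calibration('wrist'); pickle.dump(C,open('c12.pkl','wb')); a=save('wrist','w12')
for n,z in(('slide_center',15),('case_center',5.5),('kit_frame',0),('notch',6)):
    for m in spotter.mark_of('wrist',n)[:2]:
        p=np.array(m['point'])*[512,384]; q=onz('wrist',p,z)[:2]; d=q-[582.3,250.7]; print(n,round(m['score'],2),p.round(1),'in frame',(d@[.9992,.04]).round(1),(d@[-.04,.9992]).round(1))
g=cv2.cvtColor(a,cv2.COLOR_RGB2GRAY)
o=np.array([582.3,250.7]);fx=np.array([.9992,.04]);fy=np.array([-.04,.9992])
pj=lambda x,y,z:np.round(proj(0,[*(o+x*fx+y*fy),z],C),1).tolist()
print('slide corners exp',[pj(x,y,19) for x,y in((-13,38),(13,38),(13,-38),(-13,-38))],'cheek',[pj(x,y,16) for x,y in((-38,47),(34,47),(34,-47),(-38,-47))],'case',[pj(x,0,11) for x in(-27.5,27.5)])
for y in(35,20,0,-20,-33):
    r0=int(round(pj(0,y,19)[1])); c0=int(pj(0,y,19)[0]); print(y,r0,c0-60,g[r0,c0-60:c0+60:3].tolist())
for x in(-8,0,8):
    c0=int(pj(x,0,19)[0]); ra=int(pj(x,48,16)[1])-2; rb=int(pj(x,-48,16)[1])+4; print(x,c0,ra,g[ra:rb:2,c0].tolist())
E
```

```text
24.425 tcp in frame 1.2 28.0 176.9 head 0.041 F [-0.7 -0.7 -1. ] w 35.9
slide_center 0.56 [259.4 206.8] in frame -0.4 2.0
case_center 0.68 [262.1 204.8] in frame 2.2 0.6
case_center 0.6 [35.2 79. ] in frame -193.7 116.1
slide corners exp [[244.2, 171.2], [273.0, 171.2], [271.9, 246.8], [245.3, 246.8]] cheek [[216.5, 160.7], [296.2, 160.7], [292.7, 253.5], [220.4, 253.5]] case [[230.0, 207.5], [287.1, 207.5]]
35 174 198 [128, 128, 123, 56, 45, 48, 51, 46, 45, 47, 46, 45, 47, 46, 48, 81, 137, 140, 139, 141, 143, 159, 208, 212, 212, 187, 68, 83, 82, 82, 86, 82, 78, 208, 208, 205, 206, 209, 208, 208]
20 190 198 [208, 206, 206, 209, 209, 206, 207, 206, 206, 208, 207, 155, 187, 189, 189, 186, 210, 209, 213, 202, 208, 132, 209, 211, 211, 188, 191, 191, 185, 185, 132, 80, 145, 207, 206, 206, 209, 207, 207, 209]
0 210 198 [207, 209, 206, 204, 207, 205, 206, 206, 205, 204, 208, 162, 186, 98, 96, 95, 209, 209, 205, 209, 210, 208, 208, 210, 209, 96, 92, 93, 107, 185, 64, 78, 208, 205, 207, 209, 208, 205, 206, 207]
-20 230 198 [209, 207, 207, 206, 205, 208, 206, 132, 113, 53, 54, 101, 184, 183, 1
[... 388 characters left out ...]
210, 210, 213, 207, 207, 211, 208, 210, 210, 209, 211, 207, 210, 207, 207, 207, 210, 207, 209, 209, 210, 209, 208, 208, 209, 208, 207, 209, 207, 208, 206, 210, 26, 79, 77, 157, 207, 206]
0 258 157 [110, 22, 40, 48, 48, 44, 72, 136, 140, 143, 141, 208, 208, 208, 209, 207, 208, 209, 210, 209, 210, 211, 203, 209, 211, 209, 208, 211, 207, 206, 208, 210, 207, 209, 206, 210, 209, 209, 207, 208, 205, 207, 206, 208, 209, 31, 79, 78, 156, 208, 207]
8 267 157 [111, 25, 42, 50, 46, 43, 75, 142, 211, 208, 212, 209, 209, 212, 208, 211, 210, 211, 209, 209, 209, 207, 209, 209, 202, 207, 206, 208, 208, 208, 209, 207, 206, 207, 209, 207, 209, 210, 206, 205, 208, 207, 207, 206, 209, 28, 79, 83, 155, 207, 208]
```

```bash
python3 -c "
from h import *
print(r.finish_job())"
```

```text
the job is handed in; nothing more can be done
None
```

The job is handed in: the case is fully home against the back stop (seen in the wrist images and felt as a firm stop), and the slide lies flat in the cross notch on top of it. I could not see the roller latches directly.

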